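# Tip a stray bearing ball out of a half housing

## Task

A stray bearing ball lies in the black half housing on its tipping stand. Unscrew the red captive plug over the spout all the way to its stop, then lift the housing's steel bar to tip it to 40 degrees (never past 50) and hold it there for a moment, so that the ball rolls out under the plug into the blue bin. Lower the housing gently all the way back to level, without letting it drop; leave the plug unscrewed, the bin where it stands and the other things on the bench undisturbed.

Things in the scene. Friction and masses are not known exactly. Their poses are not given: they have to be found in the camera images.
- stand: brass base plate (200 x 160 mm) fixed to the bench, with two steel cheeks (outer faces 150 mm apart, 150 mm high) that carry the housing's hinge axis 140 mm above the bench. Origin on the bench under the hinge axis, midway between the cheeks; x towards the spout, away from the lifting bar; y along the hinge axis; z up. Angle dial on the +y cheek, its 40 degree tick red
- housing (a joint): tip angle of the black open-topped half housing (0.6 to 0.9 kg) about the hinge axis, rad: 0 = level, on its rest stop; grows as the bar end is lifted and the spout dips; 0.698 = 40 degrees; far stop 1.05. Little friction, no latch: 3 to 5 N lifts it at the bar, and it falls back if let go. Its floor slopes back 15 degrees, so the ball stays in at small tips
- housing_bar (a point): middle of the lifting bar: round steel, 12 mm thick, 100 mm long, parallel to the hinge axis and 185 mm behind it (towards the robot), 140 mm above the bench when level; 54 mm open gap to the pan. It swings up in a 185 mm arc about the hinge axis and may turn between the fingers, so the tool can stay upright
- spout_tip (a point): floor of the spout at its outer end, 75 mm beyond the hinge axis and 20 mm below it when level. A 24 mm wide channel under the plug leads here from the housing's pan (100 mm wide, reaching 131 mm behind the axis, walls up to 16 mm above the axis)
- plug (a joint): turn of the red captive plug, rad: 0 = screwed down, grows anticlockwise seen from above, stop at 2.6 = fully unscrewed; starts between 0 and 0.2. Fast thread: rises 5.4 mm per rad. Friction about 0.12 N m; stays where left. Its 16 mm steel shank blocks the ball's way until unscrewed past about 2.1
- plug_grip (a point): on the plug's axis, where to put the TCP to grip from above: 21 mm over the underside, 9 mm under the top of the red round cap (40 mm diameter, 30 mm high, white stripe on top). Below the cap, 6 mm clear when shut, is a grey bridge 50 x 62 mm. The axis crosses the hinge axis, upright when level; shut, this point is 187 mm above the bench. Rises with the plug
- ball_center (a point): centre of the steel ball, 16 mm diameter, 17 g; starts at the rear wall of the housing's pan
- bin: loose blue open-topped bin, 150 (x) x 120 (y) mm, 0.5 kg, walls 5 mm, 48 mm high on the spout side and 85 mm at the far side (its sides 48 mm, 82 mm over the far half); stands under the spout. Origin: centre of its underside; x away from the stand
- eyebolt: bystander: steel eye bolt standing on its foot, 67 mm high; origin under its foot
- tin: bystander: jar with yellow label, 60 mm diameter, 65 mm high; origin under its centre
- fitting: bystander: brass pipe fitting, 28 mm diameter, 46 mm high, upright; origin under its centre
- hexkeys: bystander: hex keys in a red holder lying flat, 34 x 60 x 18 mm, keys to -y; origin under the holder
- bracket: bystander: brass-coloured steel bracket, 100 x 50 x 48 mm; origin under its centre
- gear: bystander: steel gear lying flat with hub up, 86 mm diameter, 30 mm high; origin under its centre
- driver: bystander: screwdriver with blue handle lying flat on the bench; origin under its middle
There are look-alikes about, which are no part of the job. Leave any brown, green or turquoise look-alike of the bin alone.

How it is judged:
On the way, in this order (a step that is already met when the one before it is completed fails the run):
1. the red plug is unscrewed to its stop (past 2.45 rad) while the housing is level (value of joint plug above 2.45 rad and value of joint housing below 0.08 rad), for 0.2 s.
2. the housing is held tipped at 40 degrees (35 to 45) for half a second (value of joint housing between 0.611 and 0.785 rad), for 0.5 s.
At the end, for the whole second after the job is handed in: The ball lies at rest in the blue bin, which stands upright within 30 mm of its place; the housing is level on its rest (within 2 degrees); the plug is still unscrewed (past 2.3 rad) (x of ball_center in the frame of bin between -0.07 and 0.07 m and y of ball_center in the frame of bin between -0.055 and 0.055 m and z of ball_center in the frame of bin between 0 and 0.025 m and linear speed of ball below 0.05 m/s and value of joint housing below 0.035 rad and value of joint plug above 2.3 rad and angle between bin's own z axis and vertical below 0.1 rad); the robot touches nothing.
It fails at once if the housing is tipped past 50 degrees (value of joint housing above 0.873 rad).
It fails at once if the housing is dropped (falls back faster than 1.5 rad/s while still more than 4 degrees from level) (velocity of joint housing below -1.5 rad/s and value of joint housing above 0.07 rad).
It fails at once if the bin is shoved more than 30 mm (distance of bin from where it was at the start of the episode above 0.03 m).
It fails at once if another thing on the bench is moved more than 30 mm or tipped over (distance of any of eyebolt, tin, fitting, hexkeys, bracket, gear, driver from where it was at the start of the episode above 0.03 m or angle between any of eyebolt, tin, fitting, hexkeys, bracket, gear, driver's own z axis and vertical above 0.5 rad).
It also fails if it takes over 67 s, if anything falls off the work surface, if the arm or the gripper's body presses on something with over 40 N, if the wrist force passes 120 N, or if a joint passes its speed limit or range.

## Robot

A 6-joint arm with a two-finger parallel gripper is mounted at the origin on the work surface. World frame = base frame: x ahead of the robot, y to its left, z up, the work surface at z = 0. Lengths are in m, angles in rad, forces in N, time in s.
With the tool pointing down it reaches from about 0.275 to 0.825 m from the base axis. Payload 4.9 kg.
Tool frame: the origin (TCP) lies between the finger pads, 19 mm behind the fingertips; this is the grasp point; z points along the fingers, y is the line along which they close (so a half turn about z gives the same grasp; the last joint's range is limited). The gripper opens to 85 mm and grips with 20 to 120 N. Pads are 22 mm wide; open, the fingers measure 114 mm over their backs; the gripper's body (76 mm by 85 mm) begins 54 mm behind the grasp point. The pads swing forward as they close: fully open they stand 13 mm farther back than shut.
Start: joints at [-1.301, 0.326, -0.193, 1.052, 0, 1.437], TCP at [0.216, -0.506, 0.25] pointing down, gripper open.
Joint ranges: [-2.65, 2.65], [-0.97, 1.79], [-1.3, 1.35], [-1.93, 2.1], [-1.47, 1.37], [-3.14, 3.14]. Speed limits (rad/s): [2.57, 2.57, 3.14, 3.14, 3.14, 3.14].

## Interface

Orientations are given as [roll, pitch, yaw] about the fixed x, y, z axes, in that order (R = Rz(yaw) Ry(pitch) Rx(roll)).
In Python, from bench import r gives the robot as it stands. The module is installed in compiled form; this text tells all that it offers.
- The arm moves only by the tool arm_command, never from a script. Its argument "targets" is a list of rows, each an object of numbers: "hand": the closure in counts, from 0 (fully open) to 255 (shut); "x", "y", "z": the shift along the tool's x, y, z in m; "spin": the turn about the tool's z in degrees. A call has 1 to 8 rows; each row shifts and turns the commanded pose from where the row before left it, along the tool's axes as they then stand; what a row does not reach is not made up. A row lasts 1/12 s, in which the tool goes at most 41.7 mm and 7.16 degrees, less where a joint would pass 70% of its speed; a pose out of reach is approached as far as the arm can. A call is refused whole if a number of a shift passes 0.0417 or a number of a turn 7.16, either way. A call with a gripper value outside its range is refused whole. The fingers move at their own pace and stop on an object; the grip force is fixed at half the most. Time passes only in rows, so rows that do not move let the fingers close. It gives the time, the measured TCP pose, the force, the opening and the grip force at its end, in the units of the state.
- r.read_state(): the state, without advancing time (a new reading comes with each control period).
- r.get_image(name): name is "scene" or "top" or "wrist"; returns the picture (420x560x3 uint8, red, green, blue); there is no depth.
- r.calibration(name): a dict with "fovy" (degrees; the focal length in pixels is half the picture's height over the tangent of half this angle, whatever the lens; pixels are square), "cx", "cy" (the principal point, pixels), "rvec" (rotation vector, rad) and "tvec" (3), from world to camera coordinates, as OpenCV has them. Camera axes: x right, y down, z forward; pixel columns grow to the right and rows downward; lengths in m; the calibration is good to about 2 mm. A picture is of the moment at which its call begins: read the wrist's pose just before it. calibration takes no time and is no camera call; for the wrist camera it gives the pose at the moment of the call.
- r.sign_off(): hands the job in; it is judged then, once.
The state is a dict: "time_s": time; "qpos": joint angles; "dq": joint speeds; "tau": joint torques, N m; "eef_pos": TCP position; "eef_rot": TCP orientation; "ft_force": force on the tool from outside, world axes, zero at the start; "ft_torque": the same for the moment, N m; "opening": opening from 0.0 (shut) to 1.0 (fully open); "grip_force": force on a finger pad.
Only numpy, scipy, OpenCV 4.12 (cv2) and the standard library are available. Lean on these libraries where they do the work, as an engineer would, in place of code of your own. Each camera call takes 0.05 s, during which the arm holds its last target. There are 200 camera calls.

## Working session

There is one attempt and no reset: what is moved stays moved. The work goes in short steps, Python scripts to look and compute and a tool call to move; the robot and the scene stay as the last step left them, time stands still between calls to the robot, and variables do not carry over. Pictures are saved under pics/ and viewed, at most 10 in all, crops included, and the job is handed in when it is done.

Besides the shell and the picture viewer there is one more tool, called after "Emit:" as a command line: name --argument value ..., lists and objects as JSON in quotes. arm_command: Moves the arm, as the interface text tells. Its arguments: {"type":"object","properties":{"targets":{"type":"array","items":{"type":"object","properties":{"hand":{"type":"number"},"x":{"type":"number"},"y":{"type":"number"},"z":{"type":"number"},"spin":{"type":"number"}}}}},"required":["targets"]}

```bash
mkdir -p pics
cat > h.py <<'E'
import numpy as np, cv2
from bench import r
def snap(n,f):
    im=r.get_image(n); cv2.imwrite(f'pics/{f}.png',im[:,:,::-1]); return im
def cam(n):
    c=r.calibration(n); R=cv2.Rodrigues(np.array(c['rvec'],float))[0]; t=np.array(c['tvec'],float).ravel()
    f=210/np.tan(np.radians(c['fovy'])/2); return R,t,f,c['cx'],c['cy']
def ray(n,u,v,z,C=None):
    R,t,f,cx,cy=C or cam(n); d=R.T@np.array([(u-cx)/f,(v-cy)/f,1]); o=-R.T@t
    return o+d*(z-o[2])/d[2]
def proj(n,p,C=None):
    R,t,f,cx,cy=C or cam(n); q=R@np.array(p)+t; return np.round([cx+f*q[0]/q[2],cy+f*q[1]/q[2]],1)
E
python3 - <<'E'
from h import *
a=snap('scene','s0');b=snap('top','t0')
cv2.imwrite('pics/both.png',cv2.resize(np.vstack([a,b])[:,:,::-1],(560,840))[:, :])
for n in('scene','top'): print(n,r.calibration(n))
print(r.read_state())
E
```

```text
scene {'fovy': 44.15635932801232, 'cx': 279.4627498160987, 'cy': 211.79402954418222, 'rvec': array([ 1.43087544,  2.07627347, -0.91016751]), 'tvec': array([ 0.21298398, -0.25217746,  1.96262857])}
top {'fovy': 53.70258202617165, 'cx': 285.32011477043204, 'cy': 207.24322402306842, 'rvec': array([ 2.12156342, -2.12815351,  0.18276265]), 'tvec': array([-0.00264294,  0.5800696 ,  1.28943268])}
{'time_s': 0.1, 'qpos': array([-1.30119023e+00,  3.26877611e-01, -1.93449873e-01,  1.05201474e+00,
        7.04036446e-06,  1.43658286e+00]), 'dq': array([ 0.00084528, -0.00240795,  0.00103233,  0.00012853,  0.00015737,
       -0.0016191 ]), 'tau': array([ 5.90090622e-04, -4.44240797e+01,  2.63036692e+01,  7.83440075e-03,
       -1.53671240e-04,  5.56262918e-06]), 'eef_pos': array([ 0.21599007, -0.50529274,  0.24928876]), 'eef_rot': array([-3.14006160e+00, -2.13834900e-04,  4.03819394e-01]), 'ft_force': array([ 0.18468827, -0.37953334, -0.29890762]), 'ft_torque': array([-0.05638389,  0.01203756,  0.05306473]), 'grip_force': 0.0, 'opening': 0.998842504526267}
```

View pics/t0.png

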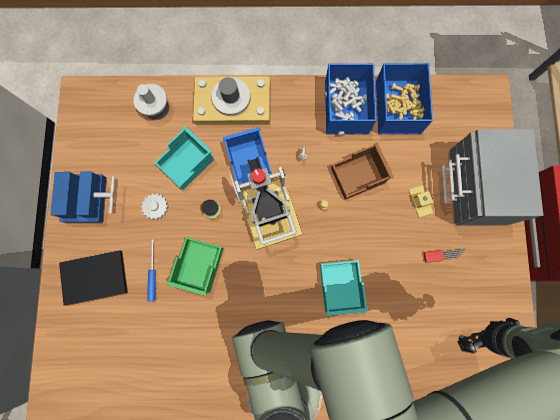

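View pics/s0.png

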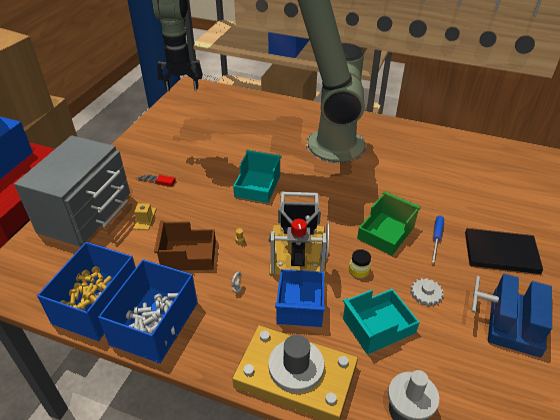

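The top picture shows the red plug at (258,176), the bar near (277,241), the stand between them and the blue bin at (247,155). The scene picture shows the plug at (299,228) and the bin at (302,297).

Could be mistaken:
- **Red plug:** the hex-key holder at top (433,256).
- **Blue bin:** the screw boxes at (350,97) and (403,97), and the turquoise, green and brown bins.

I choose the plug at (258,176), on the black housing with the empty blue bin under its spout.

Run:
```python
from h import *
a=cv2.imread('pics/s0.png');b=cv2.imread('pics/t0.png')
def red(im,box):
    x0,y0,x1,y1=box; h=cv2.cvtColor(im,cv2.COLOR_BGR2HSV).astype(int)
    m=((h[...,0]<8)|(h[...,0]>172))&(h[...,1]>150)&(h[...,2]>90)
    k=np.zeros_like(m);k[y0:y1,x0:x1]=1;m&=k
    v,u=np.nonzero(m);return u.mean(),v.mean(),len(u),u.min(),u.max(),v.min(),v.max()
ra=red(a,(280,210,320,250));rb=red(b,(235,160,280,195));print(ra,rb)
print('top z.19',ray('top',rb[0],rb[1],.190),'scene',ray('scene',ra[0],ra[1],.185))
ct=b[120:260,200:320];cs=a[180:330,250:350]
cv2.imwrite('pics/c0.png',np.hstack([cv2.resize(ct,(480,560),interpolation=2),cv2.resize(cs,(320,480),interpolation=2)[:560] if 0 else cv2.copyMakeBorder(cv2.resize(cs,(320,480),interpolation=2),0,80,0,0,0)]))
```

```text
(np.float64(298.53917050691246), np.float64(227.02304147465438), 217, np.int64(291), np.int64(306), np.int64(218), np.int64(236)) (np.float64(258.27659574468083), np.float64(176.26241134751774), 141, np.int64(252), np.int64(264), np.int64(168), np.int64(183))
top z.19 [0.64787456 0.07381045 0.19      ] scene [0.64956311 0.07318498 0.185     ]
```

View pics/c0.png

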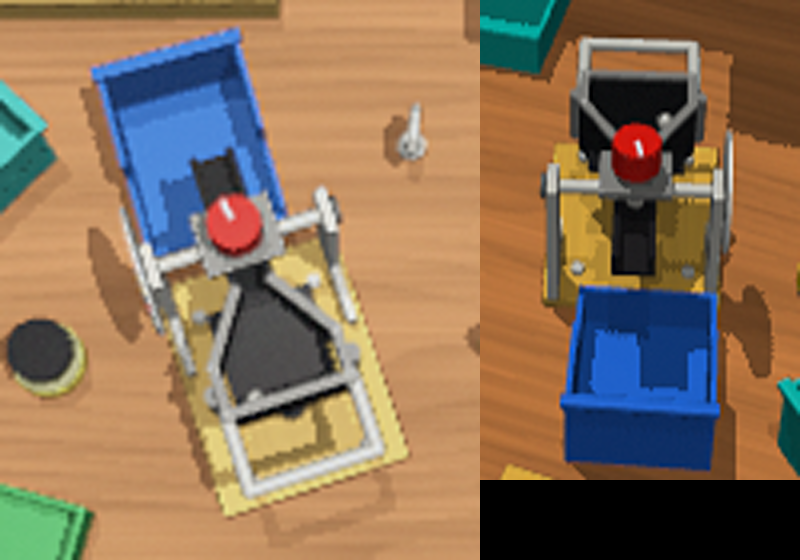

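The close crop confirms the red cap at crop (235,224) over the grey bridge. The bar runs from (248,492) to (380,452) in the crop, and the empty blue bin sits under the spout.

Run:
```python
from h import *
p1=ray('top',200+248/4,120+492/4,.14);p2=ray('top',200+380/4,120+452/4,.14)
m=(p1+p2)/2;P=np.array([.6485,.0735]);d=P-m[:2]
print(p1,p2,m,np.hypot(*(p1-p2)[:2]),np.hypot(*d),np.degrees(np.arctan2(d[1],d[0])),np.degrees(np.arctan2(*(p1-p2)[1::-1])))
# cheeks' tops ends of axle rod z=.15: crop (148,262),(325,200)
q1=ray('top',200+150/4,120+265/4,.145);q2=ray('top',200+325/4,120+205/4,.145)
print(q1,q2,(q1+q2)/2,np.degrees(np.arctan2(*(q1-q2)[1::-1])))
print(proj('top',[.6485,.0735,.19]))
```

```text
[0.45640971 0.06455823 0.14      ] [ 0.48595867 -0.03372615  0.14      ] [0.47118419 0.01541604 0.14      ] 0.10263021093866502 0.18658682249483585 18.13742344708941 106.73327555725201
[0.62856471 0.13994821 0.145     ] [0.67498783 0.00708589 0.145     ] [0.65177627 0.07351705 0.145     ] 109.25980911293851
[258.4 176.1]
```

Emit:
arm_command --targets '[{"hand":0,"x":0.026,"y":-0.0151},{"hand":0,"x":0.026,"y":-0.0151},{"hand":0,"x":0.026,"y":-0.0151},{"hand":0,"x":0.026,"y":-0.0151},{"hand":0,"x":0.026,"y":-0.0151},{"hand":0,"x":0.026,"y":-0.0151},{"hand":0,"x":0.026,"y":-0.0151},{"hand":0,"x":0.026,"y":-0.0151}]'

```text
invalid input
```

Emit:
arm_command --targets '[{"hand":0,"x":0.026,"y":-0.0151},{"hand":0,"x":0.026,"y":-0.0151},{"hand":0,"x":0.026,"y":-0.0151},{"hand":0,"x":0.026,"y":-0.0151},{"hand":0,"x":0.026,"y":-0.0151},{"hand":0,"x":0.026,"y":-0.0151},{"hand":0,"x":0.026,"y":-0.0151},{"hand":0,"x":0.026,"y":-0.0151}]'

```text
invalid input
```

Emit:
arm_command --targets '[{"hand":0,"x":0.026,"y":-0.0151},{"hand":0,"x":0.026,"y":-0.0151},{"hand":0,"x":0.026,"y":-0.0151},{"hand":0,"x":0.026,"y":-0.0151},{"hand":0,"x":0.026,"y":-0.0151},{"hand":0,"x":0.026,"y":-0.0151},{"hand":0},{"hand":0}]'

```text
invalid input
```

Emit:
arm_command --targets '[{"hand":0,"x":0.026,"y":-0.015,"z":0,"spin":0},{"hand":0,"x":0.026,"y":-0.015,"z":0,"spin":0},{"hand":0,"x":0.026,"y":-0.015,"z":0,"spin":0},{"hand":0,"x":0.026,"y":-0.015,"z":0,"spin":0},{"hand":0,"x":0.026,"y":-0.015,"z":0,"spin":0},{"hand":0,"x":0.026,"y":-0.015,"z":0,"spin":0},{"hand":0,"x":0.026,"y":-0.015,"z":0,"spin":0},{"hand":0,"x":0.026,"y":-0.015,"z":0,"spin":0}]'

```text
time_s: 0.77
eef_pos: [0.3607, -0.3122, 0.2497]
eef_rot: [-3.141, 0.0, 0.404]
ft_force: [0.2, 0.4, -0.4]
opening: 1.001
grip_force: 0.0
```

Emit:
arm_command --targets '[{"hand":0,"x":0.026,"y":-0.015,"z":0,"spin":0},{"hand":0,"x":0.026,"y":-0.015,"z":0,"spin":0},{"hand":0,"x":0.026,"y":-0.015,"z":0,"spin":0},{"hand":0,"x":0.026,"y":-0.015,"z":0,"spin":0},{"hand":0,"x":0.026,"y":-0.015,"z":0,"spin":0},{"hand":0,"x":0.026,"y":-0.015,"z":0,"spin":0},{"hand":0,"x":0.026,"y":-0.015,"z":0,"spin":0},{"hand":0,"x":0.026,"y":-0.015,"z":0,"spin":0}]'

```text
time_s: 1.43
eef_pos: [0.5048, -0.1201, 0.2497]
eef_rot: [-3.141, 0.001, 0.404]
ft_force: [-1.6, -0.3, 0.4]
opening: 1.0
grip_force: 0.0
```

Emit:
arm_command --targets '[{"hand":0,"x":0.026,"y":-0.015,"z":0,"spin":0},{"hand":0,"x":0.026,"y":-0.015,"z":0,"spin":0},{"hand":0,"x":0.026,"y":-0.015,"z":0,"spin":0},{"hand":0,"x":0.02,"y":-0.01,"z":0,"spin":0},{"hand":0,"x":0.01,"y":-0.005,"z":0,"spin":0},{"hand":0,"x":0,"y":0,"z":0,"spin":0},{"hand":0,"x":0,"y":0,"z":0,"spin":0}]'

```text
time_s: 2.02
eef_pos: [0.5796, -0.0241, 0.2494]
eef_rot: [-3.141, 0.001, 0.404]
ft_force: [0.1, -0.3, 0.4]
opening: 0.999
grip_force: 0.0
```

Run:
```python
from h import *
s=r.read_state();C=cam('wrist');im=snap('wrist','w0');print(s['eef_pos'],s['qpos'])
h=cv2.cvtColor(im,cv2.COLOR_RGB2HSV).astype(int)
m=(((h[...,0]<8)|(h[...,0]>172))&(h[...,1]>130)&(h[...,2]>80)).astype('uint8')
n,l,st,ce=cv2.connectedComponentsWithStats(m)
for i in range(1,n):
    if st[i,4]>300: print(st[i],ce[i],ray('wrist',*ce[i],.19,C))
print(proj('wrist',[.6485,.0735,.196],C))
```

```text
[ 0.57962036 -0.02411592  0.24942747] [-1.68475480e-01  3.83457358e-01 -1.10032774e-01  1.07867158e+00
 -6.45695173e-04  2.56870555e+00]
[  91    0  109   67 5691] [148.23756809  28.79054648] [0.64716697 0.07015117 0.19      ]
[136.9  19.8]
```

View pics/w0.png

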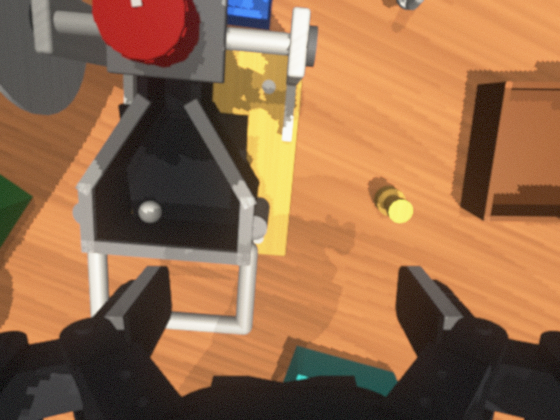

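The wrist view shows the plug cap at (140,20), cut off by the top edge. The ball is at (150,211), the bar at (210,322), and the fitting at (400,208) is off to the side.

Emit:
arm_command --targets '[{"hand":0,"x":0.02,"y":-0.0125,"z":0,"spin":0},{"hand":0,"x":0.02,"y":-0.0125,"z":0,"spin":0},{"hand":0,"x":0.02,"y":-0.0125,"z":0,"spin":0},{"hand":0,"x":0,"y":0,"z":0,"spin":0},{"hand":0,"x":0,"y":0,"z":0,"spin":0}]'

```text
time_s: 2.48
eef_pos: [0.6202, 0.0334, 0.2498]
eef_rot: [3.141, 0.001, 0.404]
ft_force: [-0.4, -0.3, 0.6]
opening: 0.998
grip_force: 0.0
```

```bash
cat > w.py <<'E'
from h import *
import sys
s=r.read_state();C=cam('wrist');im=snap('wrist',sys.argv[1]);print(s['eef_pos'],s['eef_rot'],'o',-C[0].T@C[1])
h=cv2.cvtColor(im,cv2.COLOR_RGB2HSV).astype(int)
m=(((h[...,0]<8)|(h[...,0]>172))&(h[...,1]>130)&(h[...,2]>60)).astype('uint8')
n,l,st,ce=cv2.connectedComponentsWithStats(m)
i=1+st[1:,4].argmax(); c=cv2.findContours((l==i).astype('uint8'),0,2)[0][0]
print(st[i],ce[i],ray('wrist',*ce[i],.19,C)); h=h[l==i]
P=np.array([ray('wrist',*p[0],.197,C)[:2] for p in c]);print(cv2.minEnclosingCircle(P.astype('float32')))
E
python3 w.py w1
```

```text
[0.62019567 0.03336801 0.24978266] [3.14132338e+00 8.11163789e-04 4.03639970e-01] o [0.68278168 0.05994265 0.37425136]
[ 188  107   87   88 5464] [231.77580527 151.39037335] [0.65145359 0.07367295 0.19      ]
((0.6526821851730347, 0.07290580123662949), 0.020980793982744217)
```

View pics/w1.png

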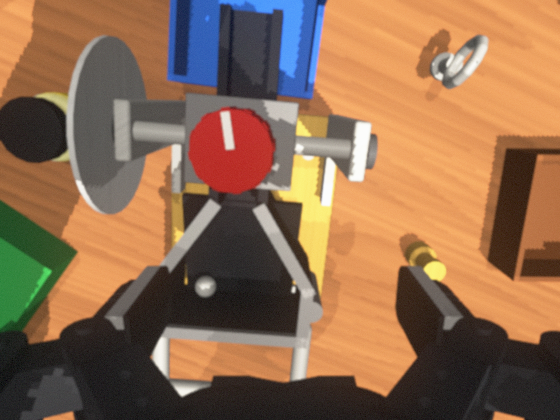

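The wrist view now shows the whole cap at (232,151) with its white stripe. The open fingers have free room on both sides of it.

Emit:
arm_command --targets '[{"hand":0,"x":0.0222,"y":-0.0122,"z":0,"spin":0},{"hand":0,"x":0.0222,"y":-0.0122,"z":0,"spin":0},{"hand":0,"x":0,"y":0,"z":0.015,"spin":0},{"hand":0,"x":0,"y":0,"z":0.015,"spin":0},{"hand":0,"x":0,"y":0,"z":0.015,"spin":0},{"hand":0,"x":0,"y":0,"z":0.012,"spin":0},{"hand":0,"x":0,"y":0,"z":0.006,"spin":0},{"hand":0,"x":0,"y":0,"z":0,"spin":0}]'

```text
time_s: 3.2
eef_pos: [0.6503, 0.0725, 0.1855]
eef_rot: [-3.141, 0.003, 0.402]
ft_force: [0.5, -0.4, -0.2]
opening: 0.999
grip_force: 0.0
```

```bash
python3 w.py w2
```

```text
[0.65026791 0.07247401 0.18554803] [-3.14057600e+00  3.08641604e-03  4.02019386e-01] o [0.71322922 0.09891429 0.30984014]
[  221   222   121   136 11940] [281.97956449 292.73659966] [0.65308019 0.07388737 0.19      ]
((0.657237708568573, 0.07174469530582428), 0.02600494772195816)
```

View pics/w2.png

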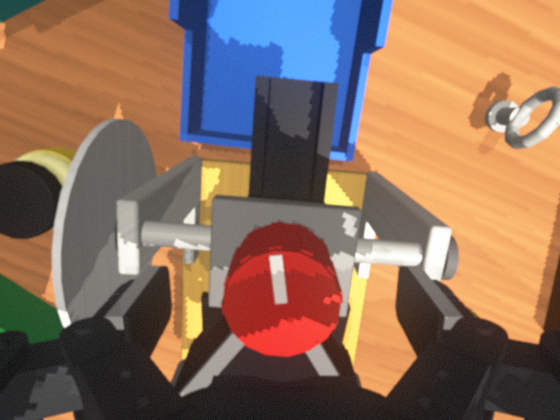

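The cap's top disc is centred at (282,297), midway between the fingers at about (140,300) and (425,300).

Run:
```python
from h import *
C=cam('wrist');p=ray('wrist',282,297,.197,C);s=r.read_state();print(p,s['eef_pos'])
R=cv2.Rodrigues(np.zeros(3))[0];y=s['eef_rot'][2];d=p-s['eef_pos'];print(d[0]*np.cos(y)+d[1]*np.sin(y),d[0]*np.sin(y)-d[1]*np.cos(y))
print(proj('wrist',s['eef_pos'],C))
```

```text
[0.65526431 0.07472221 0.197     ] [0.6510162  0.07270646 0.1867302 ]
0.004698181082222353 -0.00019173207855739107
[282.6 294.5]
```

Emit:
arm_command --targets '[{"hand":0,"x":0.0015,"y":0,"z":0,"spin":0},{"hand":255,"x":0,"y":0,"z":0,"spin":0},{"hand":255,"x":0,"y":0,"z":0,"spin":0},{"hand":255,"x":0,"y":0,"z":0,"spin":0},{"hand":255,"x":0,"y":0,"z":0,"spin":0},{"hand":255,"x":0,"y":0,"z":0,"spin":0},{"hand":255,"x":0,"y":0,"z":0,"spin":0},{"hand":255,"x":0,"y":0,"z":0,"spin":0}]'

```text
time_s: 3.92
eef_pos: [0.6535, 0.0745, 0.1877]
eef_rot: [3.141, -0.001, 0.404]
ft_force: [-1.3, -1.2, 5.9]
opening: 0.448
grip_force: 59.9
```

Emit:
arm_command --targets '[{"hand":255,"x":0,"y":0,"z":-0.0006,"spin":-6},{"hand":255,"x":0,"y":0,"z":-0.0006,"spin":-6},{"hand":255,"x":0,"y":0,"z":-0.0006,"spin":-6},{"hand":255,"x":0,"y":0,"z":-0.0006,"spin":-6},{"hand":255,"x":0,"y":0,"z":-0.0006,"spin":-6},{"hand":255,"x":0,"y":0,"z":-0.0006,"spin":-6}]'

```text
time_s: 4.42
eef_pos: [0.6529, 0.0751, 0.1911]
eef_rot: [-3.141, -0.001, 1.037]
ft_force: [-2.5, 1.7, 5.3]
opening: 0.446
grip_force: 59.9
```

```bash
python3 -c "
from h import *
s=r.read_state();print(s['ft_force'],s['ft_torque'],s['eef_pos'],s['eef_rot'],s['qpos'][5])"
```

```text
[-2.50484059  1.70168014  5.34356262] [ 0.20169117  0.48955344 -0.17265615] [0.65294711 0.0750586  0.19114486] [-3.14102380e+00 -9.26323859e-04  1.03717822e+00] 2.106173608676716
```

Emit:
arm_command --targets '[{"hand":255,"x":0,"y":0,"z":-0.0006,"spin":-6},{"hand":255,"x":0,"y":0,"z":-0.0006,"spin":-6},{"hand":255,"x":0,"y":0,"z":-0.0006,"spin":-6},{"hand":255,"x":0,"y":0,"z":-0.0006,"spin":-6},{"hand":255,"x":0,"y":0,"z":-0.0006,"spin":-6},{"hand":255,"x":0,"y":0,"z":-0.0006,"spin":-6},{"hand":255,"x":0,"y":0,"z":-0.0006,"spin":-6},{"hand":255,"x":0,"y":0,"z":-0.0006,"spin":-6}]'

```text
time_s: 5.08
eef_pos: [0.652, 0.0752, 0.1957]
eef_rot: [-3.14, -0.002, 1.875]
ft_force: [-4.7, 1.5, 5.4]
opening: 0.45
grip_force: 59.9
```

Emit:
arm_command --targets '[{"hand":255,"x":0,"y":0,"z":-0.0006,"spin":-6},{"hand":255,"x":0,"y":0,"z":-0.0006,"spin":-6},{"hand":255,"x":0,"y":0,"z":-0.0006,"spin":-6},{"hand":255,"x":0,"y":0,"z":-0.0006,"spin":-6},{"hand":255,"x":0,"y":0,"z":-0.0006,"spin":-6},{"hand":255,"x":0,"y":0,"z":-0.0006,"spin":-6}]'

```text
time_s: 5.58
eef_pos: [0.6514, 0.0748, 0.199]
eef_rot: [-3.14, -0.003, 2.503]
ft_force: [-5.7, -0.6, 7.0]
opening: 0.452
grip_force: 59.9
```

```bash
python3 -c "
from h import *
s=r.read_state();print(s['ft_force'],s['ft_torque'],s['eef_pos'],s['eef_rot'],s['qpos'][5])"
```

```text
[-5.65999385 -0.63545363  6.99287491] [-0.01244418  1.24908529 -0.19019194] [0.65135973 0.07477084 0.19903296] [-3.13974421e+00 -2.91025365e-03  2.50316870e+00] 0.6401063437956004
```

Emit:
arm_command --targets '[{"hand":255,"x":0,"y":0,"z":-0.0006,"spin":-6},{"hand":255,"x":0,"y":0,"z":-0.0006,"spin":-6},{"hand":255,"x":0,"y":0,"z":-0.0006,"spin":-6},{"hand":255,"x":0,"y":0,"z":-0.0005,"spin":-5},{"hand":255,"x":0,"y":0,"z":-0.0004,"spin":-4}]'

```text
time_s: 6.0
eef_pos: [0.6532, 0.0738, 0.201]
eef_rot: [-3.14, 0.0, 2.969]
ft_force: [5.0, -2.4, -4.6]
opening: 0.448
grip_force: 60.6
```

```bash
python3 -c "
from h import *
s=r.read_state();print(s['ft_force'],s['ft_torque'],s['eef_pos'],s['eef_rot'],s['qpos'][5])"
```

```text
[ 5.01373491 -2.38203761 -4.61989841] [-0.5072774  -1.47687858 -1.04375652] [0.65320405 0.07378513 0.20101019] [-3.14041061e+00  6.53247311e-06  2.96947616e+00] 0.17290836055085188
```

Emit:
arm_command --targets '[{"hand":255,"x":0,"y":0,"z":0,"spin":0},{"hand":255,"x":0,"y":0,"z":0,"spin":0},{"hand":255,"x":0,"y":0,"z":0,"spin":0},{"hand":255,"x":0,"y":0,"z":0,"spin":0},{"hand":0,"x":0,"y":0,"z":0,"spin":0},{"hand":0,"x":0,"y":0,"z":0,"spin":0},{"hand":0,"x":0,"y":0,"z":0,"spin":0},{"hand":0,"x":0,"y":0,"z":0,"spin":0}]'

```text
time_s: 6.67
eef_pos: [0.6529, 0.075, 0.2019]
eef_rot: [3.141, -0.0, 2.97]
ft_force: [0.8, 0.3, -0.6]
opening: 0.981
grip_force: 0.0
```

Emit:
arm_command --targets '[{"hand":0,"x":0,"y":0,"z":0,"spin":0},{"hand":0,"x":0,"y":0,"z":0,"spin":0},{"hand":0,"x":0,"y":0,"z":-0.02,"spin":0},{"hand":0,"x":0,"y":0,"z":-0.03,"spin":0},{"hand":0,"x":0,"y":0,"z":-0.02,"spin":0},{"hand":0,"x":0,"y":0,"z":0,"spin":0}]'

```text
time_s: 7.17
eef_pos: [0.6554, 0.0747, 0.2771]
eef_rot: [3.14, 0.008, 2.97]
ft_force: [0.2, -0.5, 1.2]
opening: 0.998
grip_force: 0.0
```

```bash
python3 w.py w3
```

```text
[0.6553738  0.07466103 0.27708229] [3.13997355 0.0079227  2.96953765] o [0.58785655 0.08615959 0.40106257]
[ 243  179   77   82 4398] [281.03956344 221.79899955] [0.65625911 0.07326247 0.19      ]
((0.6535829901695251, 0.07439982146024704), 0.024363825097680092)
```

View pics/w3.png

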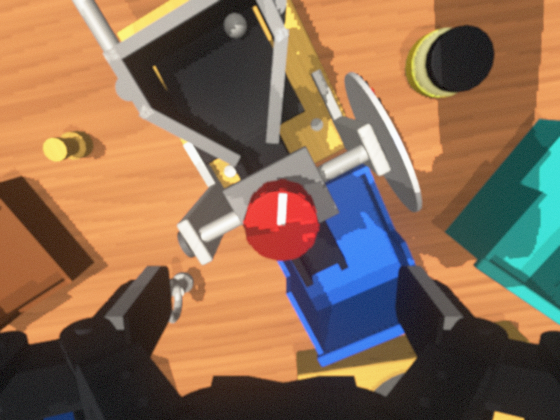

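The cap is now at (281,222) with its stripe upright at (282,210), and the housing is level with the ball at (235,25). I'll measure the stripe's turn and compare it with the tool's turn.

```bash
cat > st.py <<'E'
from h import *
def stripe(f,C,box,z):
    im=cv2.imread(f'pics/{f}.png')[box[1]:box[3],box[0]:box[2]].astype(int)
    m=(im.min(2)>150);v,u=np.nonzero(m);P=np.array([ray('wrist',a+box[0],b+box[1],z,C)[:2] for a,b in zip(u,v)])
    vx,vy,x,y=cv2.fitLine(P.astype('float32'),2,0,.01,.01).ravel();c=P.mean(0)
    print(f,len(u),np.degrees(np.arctan2(vy,vx))%180,c)
E
python3 - <<'E'
from st import *
import numpy as np
C=cam('wrist');s=r.read_state()
# camera-in-tool transform from the present pose
from scipy.spatial.transform import Rotation as Ro
Rt=Ro.from_euler('xyz',s['eef_rot']).as_matrix();K=C[0]@Rt;k=C[0]@s['eef_pos']+C[1]
def at(p,e):
    Rw=Ro.from_euler('xyz',e).as_matrix();R=K@Rw.T;return (R,k-R@np.array(p),*C[2:])
stripe('w3',C,(270,188,295,232),.211)
stripe('w1',at([.62019567,.03336801,.24978266],[3.14132338,.000811,.40364]),(215,108,240,153),.197)
stripe('w2',at([.65026791,.07247401,.18554803],[-3.140576,.003086,.40202]),(262,250,295,306),.197)
E
```

```text
w3 285 166.94707 [0.64071319 0.07616801]
w1 336 28.94774 [0.66046666 0.07882427]
w2 571 29.224821 [0.66051813 0.0787383 ]
```

Emit:
arm_command --targets '[{"hand":0,"x":0,"y":0,"z":0,"spin":7},{"hand":0,"x":0,"y":0,"z":0,"spin":7},{"hand":0,"x":0,"y":0,"z":0,"spin":7},{"hand":0,"x":0,"y":0,"z":0,"spin":7},{"hand":0,"x":0,"y":0,"z":0,"spin":7},{"hand":0,"x":0,"y":0,"z":0,"spin":7},{"hand":0,"x":0,"y":0,"z":0,"spin":7},{"hand":0,"x":0,"y":0,"z":0,"spin":7}]'

```text
time_s: 7.88
eef_pos: [0.6525, 0.0746, 0.2701]
eef_rot: [-3.139, -0.001, 1.986]
ft_force: [0.3, 0.5, 0.3]
opening: 1.002
grip_force: 0.0
```

Emit:
arm_command --targets '[{"hand":100,"x":0,"y":-0.02,"z":0,"spin":6},{"hand":100,"x":0,"y":-0.03,"z":0,"spin":0},{"hand":100,"x":0,"y":-0.035,"z":0,"spin":0},{"hand":100,"x":0,"y":-0.035,"z":0,"spin":0},{"hand":100,"x":0,"y":-0.03,"z":0,"spin":0},{"hand":100,"x":0,"y":-0.02,"z":0,"spin":0},{"hand":100,"x":0,"y":-0.01,"z":0,"spin":0},{"hand":100,"x":0,"y":0,"z":0,"spin":0}]'

```text
time_s: 8.55
eef_pos: [0.4809, 0.0163, 0.2712]
eef_rot: [-3.14, -0.001, 1.886]
ft_force: [-0.4, 1.0, -0.1]
opening: 0.605
grip_force: 0.0
```

Run:
```python
from h import *
s=r.read_state();C=cam('wrist');snap('wrist','w4');print(s['eef_pos'],s['eef_rot'],s['opening'])
print(proj('wrist',s['eef_pos'],C),proj('wrist',[.476,.017,.14],C))
```

```text
[0.4809183  0.0163136  0.27121003] [-3.14014405e+00 -6.81074739e-04  1.88643503e+00] 0.6045908956548279
[282.7 293.7] [276.9 199. ]
```

View pics/w4.png

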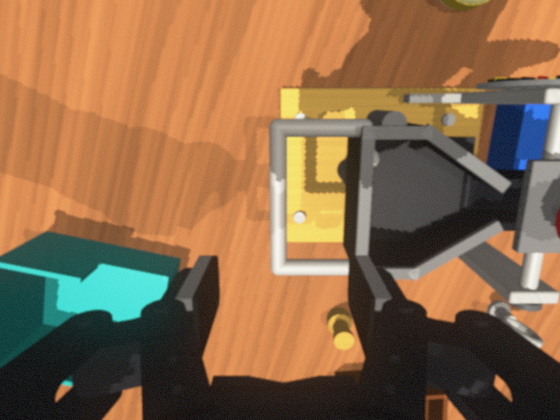

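The bar is upright in the picture at column 279, rows 120–275, middle (279,198). The prediction was (277,199). The open gap to the pan spans columns 287–358.

Emit:
arm_command --targets '[{"hand":130,"x":0,"y":-0.004,"z":0.02,"spin":0},{"hand":130,"x":0,"y":0,"z":0.03,"spin":0},{"hand":130,"x":0,"y":0,"z":0.03,"spin":0},{"hand":130,"x":0,"y":0,"z":0.025,"spin":0},{"hand":130,"x":0,"y":0,"z":0.016,"spin":0},{"hand":130,"x":0,"y":0,"z":0.008,"spin":0},{"hand":130,"x":0,"y":0,"z":0,"spin":0},{"hand":130,"x":0,"y":0,"z":0,"spin":0}]'

```text
time_s: 9.27
eef_pos: [0.48, 0.0154, 0.1427]
eef_rot: [3.142, -0.0, 1.888]
ft_force: [0.6, -0.1, 1.0]
opening: 0.489
grip_force: 0.0
```

Emit:
arm_command --targets '[{"hand":255,"x":0,"y":0,"z":0,"spin":0},{"hand":255,"x":0,"y":0,"z":0,"spin":0},{"hand":255,"x":0,"y":0,"z":0,"spin":0},{"hand":255,"x":0,"y":0,"z":0,"spin":0},{"hand":255,"x":0,"y":0,"z":0,"spin":0},{"hand":255,"x":0,"y":0,"z":0,"spin":0}]'

```text
time_s: 9.77
eef_pos: [0.4771, 0.0142, 0.1436]
eef_rot: [-3.138, 0.002, 1.887]
ft_force: [-7.9, -3.9, 7.9]
opening: 0.114
grip_force: 58.5
```

Emit:
arm_command --targets '[{"hand":255,"x":0,"y":-0.001,"z":-0.003,"spin":0},{"hand":255,"x":0,"y":0.0,"z":-0.005,"spin":0},{"hand":255,"x":0,"y":0.0003,"z":-0.0053,"spin":0},{"hand":255,"x":0,"y":0.0006,"z":-0.0053,"spin":0},{"hand":255,"x":0,"y":0.0007,"z":-0.0053,"spin":0},{"hand":255,"x":0,"y":0.0009,"z":-0.0053,"spin":0},{"hand":255,"x":0,"y":0.0011,"z":-0.0053,"spin":0},{"hand":255,"x":0,"y":0.0012,"z":-0.0053,"spin":0}]'

```text
time_s: 10.43
eef_pos: [0.4808, 0.0155, 0.1826]
eef_rot: [-3.137, 0.001, 1.887]
ft_force: [-5.6, -7.1, -3.2]
opening: 0.119
grip_force: 58.3
```

Emit:
arm_command --targets '[{"hand":255,"x":0,"y":0.0012,"z":-0.0052,"spin":0},{"hand":255,"x":0,"y":0.0013,"z":-0.0052,"spin":0},{"hand":255,"x":0,"y":0.0015,"z":-0.0052,"spin":0},{"hand":255,"x":0,"y":0.0017,"z":-0.0051,"spin":0},{"hand":255,"x":0,"y":0.0018,"z":-0.005,"spin":0},{"hand":255,"x":0,"y":0.002,"z":-0.005,"spin":0},{"hand":255,"x":0,"y":0.0021,"z":-0.0049,"spin":0},{"hand":255,"x":0,"y":0.0023,"z":-0.0048,"spin":0}]'

```text
time_s: 11.1
eef_pos: [0.4931, 0.0195, 0.223]
eef_rot: [-3.135, 0.002, 1.887]
ft_force: [-8.3, -7.2, 0.2]
opening: 0.114
grip_force: 58.4
```

Emit:
arm_command --targets '[{"hand":255,"x":0,"y":0.0024,"z":-0.0048,"spin":0},{"hand":255,"x":0,"y":0.0025,"z":-0.0047,"spin":0},{"hand":255,"x":0,"y":0.0027,"z":-0.0047,"spin":0},{"hand":255,"x":0,"y":0.0028,"z":-0.0046,"spin":0},{"hand":255,"x":0,"y":0.003,"z":-0.0045,"spin":0},{"hand":255,"x":0,"y":0.003,"z":-0.0044,"spin":0},{"hand":255,"x":0,"y":0.0031,"z":-0.0043,"spin":0},{"hand":255,"x":0,"y":0.0032,"z":-0.0042,"spin":0}]'

```text
time_s: 11.77
eef_pos: [0.5134, 0.0262, 0.2596]
eef_rot: [-3.132, 0.002, 1.886]
ft_force: [-13.6, -8.1, 6.2]
opening: 0.113
grip_force: 58.5
```

Emit:
arm_command --targets '[{"hand":255,"x":0,"y":0.002,"z":-0.0025,"spin":0},{"hand":255,"x":0,"y":0,"z":0,"spin":0},{"hand":255,"x":0,"y":0,"z":0,"spin":0},{"hand":255,"x":0,"y":0,"z":0,"spin":0},{"hand":255,"x":0,"y":0,"z":0,"spin":0},{"hand":255,"x":0,"y":0,"z":0,"spin":0},{"hand":255,"x":0,"y":0,"z":0,"spin":0},{"hand":255,"x":0,"y":0,"z":0,"spin":0}]'

```text
time_s: 12.43
eef_pos: [0.5156, 0.0269, 0.2628]
eef_rot: [-3.134, 0.002, 1.886]
ft_force: [-15.8, -8.0, 10.4]
opening: 0.113
grip_force: 58.9
```

Run:
```python
from h import *
a=snap('scene','s1')[170:330,240:360];b=snap('top','t1')[120:260,200:320]
cv2.imwrite('pics/c1.png',np.hstack([cv2.resize(a,(450,600),interpolation=2),cv2.copyMakeBorder(cv2.resize(b,(350,408),interpolation=2),0,192,0,0,0)])[:,:,::-1])
s=r.read_state();print(s['time_s'],s['eef_pos'])
```

```text
12.5333 [0.5156397  0.02686013 0.26276128]
```

View pics/c1.png

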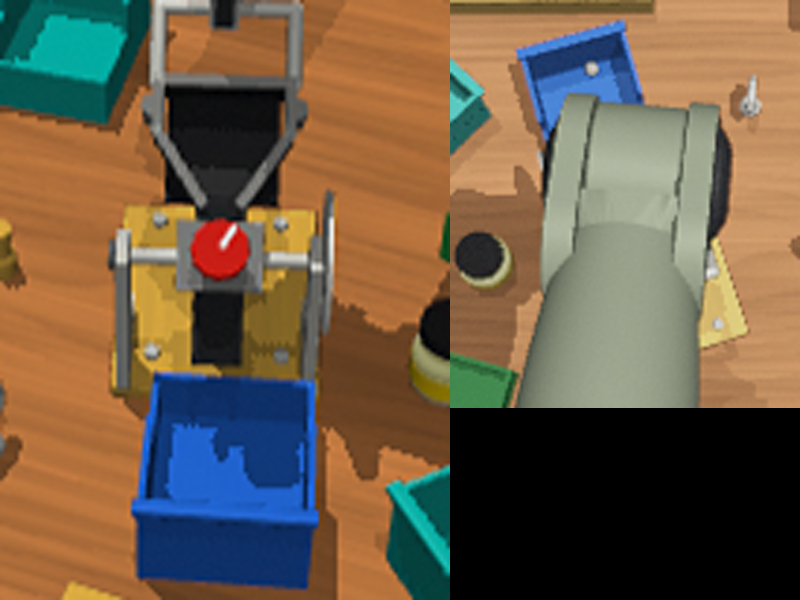

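The ball lies in the blue bin at (592,68) in the right crop, and the housing is at 40° as worked out from the TCP height. Now I'll lower it back along the same arc.

Emit:
arm_command --targets '[{"hand":255,"x":0,"y":-0.002,"z":0.0025,"spin":0},{"hand":255,"x":0,"y":-0.0032,"z":0.0042,"spin":0},{"hand":255,"x":0,"y":-0.0031,"z":0.0043,"spin":0},{"hand":255,"x":0,"y":-0.003,"z":0.0044,"spin":0},{"hand":255,"x":0,"y":-0.003,"z":0.0045,"spin":0},{"hand":255,"x":0,"y":-0.0028,"z":0.0046,"spin":0},{"hand":255,"x":0,"y":-0.0027,"z":0.0047,"spin":0},{"hand":255,"x":0,"y":-0.0025,"z":0.0047,"spin":0}]'

```text
time_s: 13.2
eef_pos: [0.4955, 0.0203, 0.2286]
eef_rot: [-3.137, 0.002, 1.887]
ft_force: [-10.9, -7.3, 7.1]
opening: 0.115
grip_force: 59.7
```

Emit:
arm_command --targets '[{"hand":255,"x":0,"y":-0.0024,"z":0.0048,"spin":0},{"hand":255,"x":0,"y":-0.0023,"z":0.0048,"spin":0},{"hand":255,"x":0,"y":-0.0021,"z":0.0049,"spin":0},{"hand":255,"x":0,"y":-0.002,"z":0.005,"spin":0},{"hand":255,"x":0,"y":-0.0018,"z":0.005,"spin":0},{"hand":255,"x":0,"y":-0.0017,"z":0.0051,"spin":0},{"hand":255,"x":0,"y":-0.0015,"z":0.0052,"spin":0},{"hand":255,"x":0,"y":-0.0013,"z":0.0052,"spin":0}]'

```text
time_s: 13.87
eef_pos: [0.482, 0.0159, 0.1881]
eef_rot: [-3.138, 0.002, 1.887]
ft_force: [-8.0, -6.7, 2.4]
opening: 0.114
grip_force: 61.1
```

Emit:
arm_command --targets '[{"hand":255,"x":0,"y":-0.0012,"z":0.0052,"spin":0},{"hand":255,"x":0,"y":-0.0012,"z":0.0053,"spin":0},{"hand":255,"x":0,"y":-0.0011,"z":0.0053,"spin":0},{"hand":255,"x":0,"y":-0.0009,"z":0.0053,"spin":0},{"hand":255,"x":0,"y":-0.0007,"z":0.0053,"spin":0},{"hand":255,"x":0,"y":-0.0006,"z":0.0053,"spin":0},{"hand":255,"x":0,"y":-0.0003,"z":0.0045,"spin":0},{"hand":255,"x":0,"y":0,"z":0.003,"spin":0}]'

```text
time_s: 14.53
eef_pos: [0.4773, 0.0143, 0.1488]
eef_rot: [-3.14, 0.001, 1.887]
ft_force: [-6.1, -5.1, 1.4]
opening: 0.112
grip_force: 62.4
```

Emit:
arm_command --targets '[{"hand":255,"x":0,"y":0,"z":0.002,"spin":0},{"hand":255,"x":0,"y":0,"z":0.002,"spin":0},{"hand":255,"x":0,"y":0,"z":0.0015,"spin":0},{"hand":255,"x":0,"y":0,"z":0.0005,"spin":0},{"hand":255,"x":0,"y":0,"z":0,"spin":0},{"hand":255,"x":0,"y":0,"z":0,"spin":0}]'

```text
time_s: 15.03
eef_pos: [0.4771, 0.0143, 0.1438]
eef_rot: [-3.14, 0.001, 1.887]
ft_force: [-7.6, -5.2, 8.0]
opening: 0.108
grip_force: 63.9
```

Emit:
arm_command --targets '[{"hand":130,"x":0,"y":0,"z":0,"spin":0},{"hand":130,"x":0,"y":0,"z":0,"spin":0},{"hand":130,"x":0,"y":0,"z":0,"spin":0},{"hand":130,"x":0,"y":0,"z":0,"spin":0},{"hand":130,"x":0,"y":0,"z":0,"spin":0},{"hand":130,"x":0,"y":0,"z":-0.005,"spin":0},{"hand":130,"x":0,"y":0,"z":-0.015,"spin":0},{"hand":130,"x":0,"y":0,"z":-0.02,"spin":0}]'

```text
time_s: 15.7
eef_pos: [0.477, 0.0152, 0.182]
eef_rot: [-3.139, -0.002, 1.887]
ft_force: [0.5, -0.0, 0.3]
opening: 0.494
grip_force: 0.0
```

Emit:
arm_command --targets '[{"hand":130,"x":0,"y":0,"z":-0.03,"spin":0},{"hand":130,"x":0,"y":0,"z":-0.03,"spin":0},{"hand":130,"x":0,"y":-0.01,"z":-0.02,"spin":0},{"hand":130,"x":0,"y":-0.03,"z":0,"spin":0},{"hand":130,"x":0,"y":-0.03,"z":0,"spin":0},{"hand":130,"x":0,"y":-0.02,"z":0,"spin":0},{"hand":130,"x":0,"y":0,"z":0,"spin":0},{"hand":130,"x":0,"y":0,"z":0,"spin":0}]'

```text
time_s: 16.37
eef_pos: [0.3923, -0.0132, 0.2631]
eef_rot: [3.14, 0.0, 1.886]
ft_force: [0.5, 0.2, -0.3]
opening: 0.488
grip_force: 0.0
```

Run:
```python
from h import *
a=snap('scene','s2')[170:330,240:360];b=snap('top','t2')[120:260,200:320]
cv2.imwrite('pics/c2.png',np.hstack([cv2.resize(a,(450,600),interpolation=2),cv2.copyMakeBorder(cv2.resize(b,(350,408),interpolation=2),0,192,0,0,0)])[:,:,::-1])
```

```text
(no output)
```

View pics/c2.png

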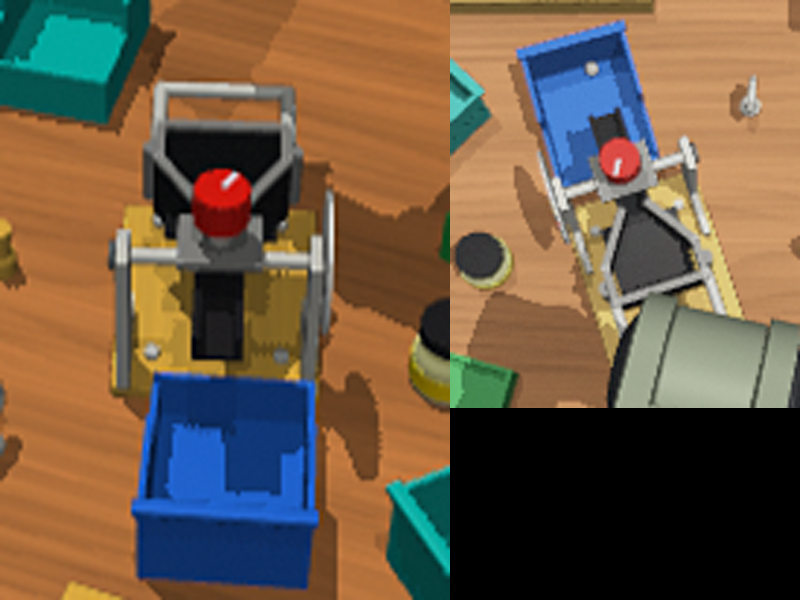

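The housing is level, and the plug at (222,203) is raised. The ball is at (592,68) in the unmoved blue bin, and the robot is clear of everything.

```bash
python3 -c "
from h import *
print(r.sign_off())"
```

```text
the job is handed in; nothing more can be done
None
```

I handed the job in: the plug was unscrewed to its stop, the housing was tipped to 40° and lowered gently back to level, and the last pictures show the ball in the blue bin; the sign-off gave no verdict.

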